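# Clamp a steel block on its packing plate under a sprung hold-down

## Robot

A 6-joint arm with a two-finger parallel gripper is mounted at the origin on the work surface; the furniture and walls round the work are solid. World frame = base frame: x ahead of the robot, y to its left, z up, the work surface at z = 0. Lengths are in m, angles in degrees, forces in N, time in s.
With the tool pointing down it reaches from about 0.225 to 0.725 m from the base axis. Payload 3.1 kg.
Tool frame: the origin (TCP) lies on the centre line of the jaws, within the pads' length; the fingertips stand 22 mm ahead of it and the grasp point (between the pads) lies 3 mm ahead of it; z points along the fingers, y is the line along which they close (so a half turn about z gives the same grasp; the last joint's range is limited). The gripper opens to 85 mm and grips with 20 to 120 N. Pads are 22 mm wide; open, the fingers measure 114 mm over their backs; the gripper's body (76 mm by 85 mm) begins 54 mm behind the grasp point. The pads swing forward as they close: fully open they stand 13 mm farther back than shut.
Start: joints at [-73.499, 2.75, 5.684, 92.934, 0, 82.678], TCP at [0.212, -0.48, 0.253] pointing down, gripper open.
Joint ranges: [-166.93, 166.93], [-56.73, 111.36], [-69.38, 81.34], [-121.58, 131.49], [-85.45, 84.26], [-180, 180]. Speed limits (degrees/s): [159.86, 159.86, 180, 180, 180, 180].

## Interface

Orientations are given as a 3x3 rotation matrix whose columns are the frame's x, y, z axes.
In Python, from cell import bot gives the robot as it stands.
- The arm moves only by the tool play_rows, never from a script. Its argument "targets" is a list of rows, each an object of numbers: "tx", "ty", "tz": the shift along the world's x, y, z in units of 30 mm (1.0 is 30 mm); "ax", "ay", "az": the turn, a rotation vector about the world's x, y, z in units of 8 degrees (1.0 is 8 degrees); "gripper": the finger opening in mm, from 0 to 85.4. In form: [{"tx": .., "ty": .., "tz": .., "ax": .., "ay": .., "az": .., "gripper": ..}, ...]. A call has 1 to 5 rows; each row shifts and turns the commanded pose from where the row before left it; what a row does not reach is not made up. A row lasts 1/10 s, in which the tool goes at most 50 mm and 8.59 degrees, less where a joint would pass 70% of its speed; a pose out of reach is approached as far as the arm can. A call is refused whole if a number of a shift passes 1 or a number of a turn 1, either way. A call with a gripper value outside its range is refused whole. The fingers move at their own pace and stop on an object; the grip force is fixed at half the most. Time passes only in rows, so rows that do not move let the fingers close. It gives the time, the measured TCP pose, the force, the opening and the grip force at its end, in the units of the state.
- bot.sense(): the state, without advancing time (a new reading comes with each control period).
- bot.capture(name): name is "scene" or "top" or "wrist"; returns a dict with "frame" (480x640x3 uint8, red, green, blue), "K" (3x3 intrinsics, pixels), "R" (3x3) and "t" (3): a world point X has camera coordinates R X + t. Camera axes: x right, y down, z forward; pixel columns grow to the right and rows downward; lengths in m; the calibration is good to about 2 mm. The wrist camera is an equidistant fisheye: a pixel r from the principal point sees the ray r / f radians off the axis. A picture is of the moment at which its call begins. There is no depth.
- bot.sign_off(): hands the job in; it is judged then, once.
Trained networks look in the newest picture that a camera, given by its name, has taken for a name from the list of things; names that differ only in an ending like _2 or _b are one class to them, and where a whole thing is asked for, a point or a joint stands for the part that bears it (a point fixed in the world has none). Each returns a list of dicts, best first, with "score" (0 to 1); they miss things now and then, are a little off and sometimes report something else, mostly with a low value. They report only what shows in the picture. A call takes as long as a camera call. They do not tell look-alikes from the thing itself.
- bot.outline_of(camera, label): "pixels" (480x640 bool, what is visible of it) and "rect" ([left, top, right, bottom] in pixels, round what is visible of it).
The state is a dict: "time_s": time; "joint_positions": joint angles; "qd": joint speeds; "effort": joint torques, N m; "ee_pos": TCP position; "tool_rot": TCP orientation; "force": force on the tool from outside, world axes, zero at the start; "ft_torque": the same for the moment, N m; "grip_width": opening from 0.0 (shut) to 1.0 (fully open); "finger_force": force on a finger pad.
Only numpy, scipy, OpenCV 4.12 (cv2) and the standard library are available. Lean on these libraries where they do the work, as an engineer would, in place of code of your own. Each camera call takes 0.05 s, during which the arm holds its last target. There are 200 camera calls.

## Task

Load the blue hold-down fixture: first push the red crossbar of its lever back, away from the plate, until the yellow arm stands open by itself, then slide the lipped aluminium plate along the table into the fixture's guides, fully home against the stop. Then set the dark steel block flat on the plate, in the middle of the surface behind the lip, and pull the lever forward again over the block so that the sprung arm comes down and bears on the block. Leave the yellow bottle and the tin can standing where they are.

Things in the scene. Friction and masses are not known exactly. Their poses are not given: they have to be found in the camera images.
- fixture: Blue hold-down fixture, fixed. Origin on the table under the centre of the nest (the plate's centre when home). +x points from the open mouth to the hinge, z up. Stop: 8 mm high edge at x = 48 mm. Guide strips 8 mm high, x = 0 to 52 mm, inner faces y = +-39 mm, flared to +-55 mm at x = -28 mm. Two cheeks at the hinge reach z = 74 mm.
- hinge (a point): Hinge axis of the arm, parallel to the fixture's y, at x = 113, z = 58 mm in the fixture's frame.
- holddown (a joint): Angle (rad) of the yellow arm and its lever: 0 down in the empty fixture, about 0.2 level with its nose on the block (top 46 mm over the table), 1.45 fully open, clear of the nest. Over-centre spring, about 0.7 Nm per rad from 0.725: below 0.725 it drives the arm down, above it opens it and holds it. Damped: it swings by itself in 1 to 2 s. Nose 105 mm from the hinge.
- lever_bar (a point): Middle of the red crossbar (70 mm along fixture y, 14 mm thick) on the 90 mm lever, one piece with the arm. In fixture x, z (mm): 53, 125 at joint 0; 113, 148 at 0.725; 173, 125 open. Push it to +x to open (about 10 N), to -x to close, following its arc: it jams if it must slide on the finger. Arm and lever form a V open upward: lift away once past centre.
- plate: Loose aluminium packing plate, 96 (x) x 70 (y) x 10 mm, 0.3 kg; origin mid-underside. Along its -x edge stands a lip 10 mm thick, 70 mm wide, its top 28 mm over the table (x = -48 to -38 mm): push it or pinch it. It starts on the table before the fixture's mouth, lip away from the fixture.
- plate_seat (a point): Middle of the plate's top surface behind the lip (5 mm towards +x from the plate's centre, 10 mm above its underside), axes as the plate's.
- block_mid (a point): Centre, half-way up, of the loose dark steel block, 50 (x) x 62 (y) x 36 mm high, about 0.6 kg, axes along its sides; it starts flat on the table, on the right.
- block: The same steel block; origin at the middle of its underside.
- bottle: Yellow bottle with red cap, 66 mm across, 205 mm high, standing at the back; origin at its underside. A bystander.
- can: Open tin can, 76 mm across, 111 mm high, standing at the right; origin at its underside. A bystander.
Mind the look-alikes: they are no part of the job. Several things have the shape of the plate; the one meant has the colours described above.

How it is judged (in metres and radians):
On the way, in this order (a step that is already met when the one before it is completed fails the run):
1. the arm stands open (value of joint holddown above 1.3 rad), for 0.2 s.
2. with the arm still open, the plate lies home against the stop, no block on it yet (value of joint holddown above 1.3 rad and x of plate in the frame of fixture above -0.005 m and y of plate in the frame of fixture between -0.007 and 0.007 m and height (world z) of plate below 0.003 m and horizontal distance between block_mid and plate_seat above 0.06 m), for 0.2 s.
3. with the arm still open, the block sits flat on the middle of the plate (value of joint holddown above 1.3 rad and x of plate in the frame of fixture above -0.007 m and horizontal distance between block_mid and plate_seat below 0.015 m and z of block in the frame of plate_seat below 0.003 m and angle between block's own z axis and vertical below 0.06 rad and contact force between block and the fingers below 0.2 N), for 0.2 s.
At the end, for the whole second after the job is handed in: The plate lies flat between the guides, within 7 mm of the stop (8 mm sideways); the block sits flat on it, centre within 15 mm of the middle behind the lip; the arm (joint 0.12 to 0.28) presses on the block with over 1.5 N; all at rest (value of joint holddown between 0.12 and 0.28 rad and contact force between fixture and block above 1.5 N and x of plate in the frame of fixture above -0.007 m and y of plate in the frame of fixture between -0.008 and 0.008 m and height (world z) of plate below 0.003 m and horizontal distance between block_mid and plate_seat below 0.015 m and z of block in the frame of plate_seat between -0.003 and 0.003 m and angle between block's own z axis and vertical below 0.06 rad and linear speed of each of block, plate below 0.02 m/s); the robot touches nothing.
It fails at once if the yellow bottle is shifted by more than 40 mm or tipped (distance of bottle from where it was at the start of the episode above 0.04 m or angle between bottle's own z axis and vertical above 0.3 rad).
It fails at once if the tin can is shifted by more than 40 mm or tipped (distance of can from where it was at the start of the episode above 0.04 m or angle between can's own z axis and vertical above 0.3 rad).
It also fails if it takes over 72 s, if anything falls off the work surface, if the arm or the gripper's body presses on something with over 40 N, if the wrist force passes 120 N, or if a joint passes its speed limit or range.

## Working session

There is one attempt and no reset: what is moved stays moved. The work goes in short steps, Python scripts to look and compute and a tool call to move; the robot and the scene stay as the last step left them, time stands still between calls to the robot, and variables do not carry over. Pictures are saved under pics/ and viewed, at most 10 in all, crops included, and the job is handed in when it is done.

Besides the shell and the picture viewer there is one more tool, called after ">>>" as name(argument=value, ...), one argument or row to a line, values as JSON. play_rows: Moves the arm, as the interface text tells. Its arguments: {"type":"object","properties":{"targets":{"type":"array"}},"required":["targets"]}

```bash
mkdir -p pics; ls; cat > h.py <<'E'
import numpy as np, cv2
from cell import bot
def ray(c,u,v):
    K=c["K"];R=np.array(c["R"]);t=np.array(c["t"])
    d=R.T@np.array([(u-K[0][2])/K[0][0],(v-K[1][2])/K[1][1],1.0]); return -R.T@t,d
def atz(c,u,v,z):
    o,d=ray(c,u,v); return o+d*(z-o[2])/d[2]
def proj(c,X):
    p=np.array(c["R"])@np.array(X)+np.array(c["t"]); q=np.array(c["K"])@p; return q[:2]/q[2]
def save(c,n): cv2.imwrite("pics/"+n+".png",cv2.cvtColor(c["frame"],cv2.COLOR_RGB2BGR))
E
python3 - <<'E'
from h import *
cs={}
for n in("top","scene"):
    c=bot.capture(n); save(c,n+"0"); cs[n]=c
    print(n,"cam pos",(-np.array(c["R"]).T@np.array(c["t"])).round(3))
    for l in("fixture","plate","block","bottle","can","lever_bar"):
        for o in bot.outline_of(n,l)[:4]:
            m=np.argwhere(o["pixels"]); v,u=m.mean(0)
            print(l,round(o["score"],2),np.round(o["rect"]),(round(u),round(v)),len(m),atz(c,u,v,0.01).round(3))
E
```

```text
pics
top cam pos [0.301 0.005 1.837]
fixture 0.92 [190. 202. 259. 267.] (218, 228) 1531 [0.507 0.316 0.01 ]
plate 0.74 [254. 239. 289. 278.] (270, 255) 744 [0.427 0.16  0.01 ]
plate 0.67 [386. 297. 422. 328.] (402, 312) 813 [ 0.266 -0.229  0.01 ]
block 0.82 [396. 244. 424. 269.] (409, 256) 414 [ 0.431 -0.25   0.01 ]
bottle 0.71 [275. 148. 302. 177.] (287, 162) 572 [0.709 0.116 0.01 ]
can 0.79 [436. 180. 464. 210.] (452, 194) 791 [ 0.616 -0.377  0.01 ]
lever_bar 0.8 [202. 216. 244. 241.] (220, 228) 437 [0.506 0.311 0.01 ]
scene cam pos [0.208 1.024 0.837]
fixture 0.75 [242. 298. 328. 380.] (276, 345) 2514 [0.506 0.307 0.01 ]
fixture 0.3 [256. 297. 301. 347.] (280, 324) 635 [0.52  0.236 0.01 ]
plate 0.63 [307. 290. 348. 325.] (326, 310) 827 [0.419 0.159 0.01 ]
plate 0.57 [390. 228. 415. 248.] (403, 238) 431 [ 0.26  -0.219  0.01 ]
plate 0.57 [344. 214. 365. 235.] (353, 225) 354 [ 0.428 -0.26   0.01 ]
block 0.86 [345. 214. 366. 234.] (353, 225) 331 [ 0.427 -0.26   0.01 ]
bottle 0.79 [216. 226. 247. 294.] (232, 263) 1328 [0.739 0.028 0.01 ]
can 0.74 [301. 173. 321. 211.] (311, 191) 709 [ 0.624 -0.455  0.01 ]
lever_bar 0.79 [260. 299. 302. 346.] (280, 324) 590 [0.521 0.236 0.01 ]
```

```bash
python3 - <<'E'
import cv2
a=cv2.imread("pics/top0.png")[140:340,180:480]; b=cv2.imread("pics/scene0.png")[160:400,200:430]
a=cv2.resize(a,(800,533),interpolation=cv2.INTER_CUBIC); b=cv2.resize(b,(575,600),interpolation=cv2.INTER_CUBIC)
cv2.imwrite("pics/topc.png",a);cv2.imwrite("pics/scenec.png",b)
E
```

```text
(no output)
```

View pics/topc.png

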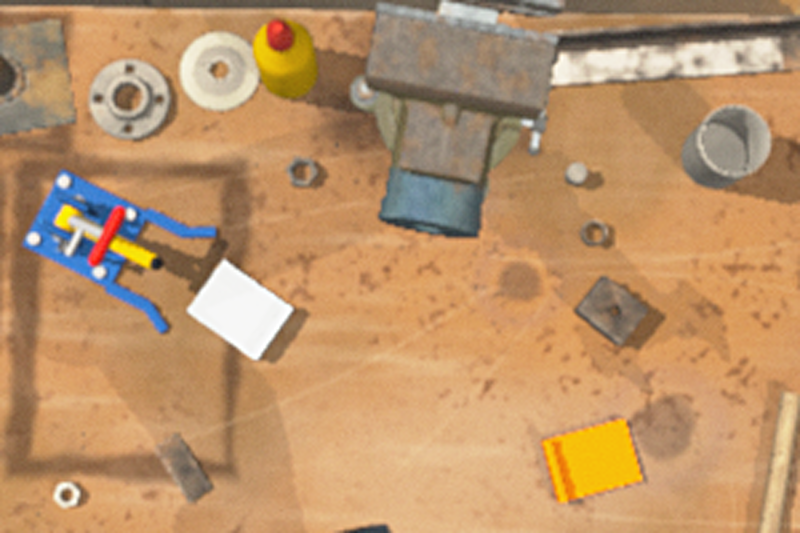

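View pics/scenec.png

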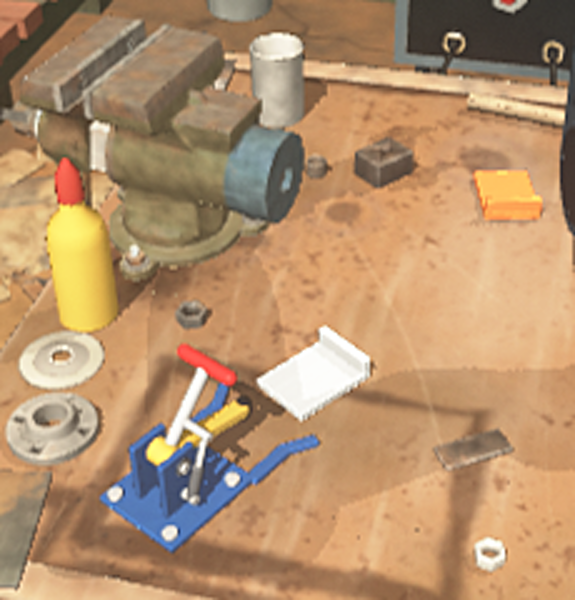

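The aluminium plate is the white one at top px (270,255), with its lip on the side away from the fixture. The orange one at (402,312) is a look-alike, because it has the wrong colour and is far from the mouth. The dark block is at (409,256). The bar is seen at about (220,228), the bottle is at the back (287,162) and the can at (452,194).

```bash
cat > m.py <<'E'
from h import *
from scipy.optimize import least_squares
def col(c,rect,lo,hi,pad=3):
    hsv=cv2.cvtColor(c["frame"],cv2.COLOR_RGB2HSV); m=cv2.inRange(hsv,lo,hi)
    z=np.zeros_like(m); l,t,r,b=[int(v) for v in rect]; z[t-pad:b+pad,l-pad:r+pad]=m[t-pad:b+pad,l-pad:r+pad]; return z
def F(p,X):
    s,c=np.sin(p[2]),np.cos(p[2]); return np.array([p[0]+c*X[0]-s*X[1],p[1]+s*X[0]+c*X[1],X[2]])
E
python3 - <<'E'
from m import *
T=bot.capture("top");S=bot.capture("scene")
obs=[]
for c,n,rect in((T,"T",(202,214,244,242)),(S,"S",(262,295,305,320))):
    m=col(c,rect,(0,150,90),(6,255,255))|col(c,rect,(172,150,90),(180,255,255))
    k,lab,st,ce=cv2.connectedComponentsWithStats(m); i=1+np.argmax(st[1:,4]); q=np.argwhere(lab==i)[:,::-1].astype(float)
    mu=q.mean(0);u,s,vt=np.linalg.svd(q-mu,full_matrices=False); e=(q-mu)@vt[0]
    print(n,len(q),mu.round(1),"ends",(mu+vt[0]*e.min()).round(1),(mu+vt[0]*e.max()).round(1))
    obs.append((c,mu,vt[0]))
print(atz(T,*obs[0][1],.127),atz(S,*obs[1][1],.127))
# black/yellow arm
m=col(T,(190,202,259,267),(18,120,90),(35,255,255)); q=np.argwhere(m)[:,::-1].astype(float); mu=q.mean(0);vt=np.linalg.svd(q-mu,full_matrices=False)[2]
print("yellow",len(q),mu,vt[0]); q2=mu+vt[0]*20;q1=mu-vt[0]*20
d=atz(T,*q2,.05)-atz(T,*q1,.05);print("yaw arm",np.degrees(np.arctan2(d[1],d[0])))
mu,v=obs[0][1:];d=atz(T,*(mu+10*v),.125)-atz(T,*(mu-10*v),.125);print("bar yaw",np.degrees(np.arctan2(d[1],d[0])))
mu,v=obs[1][1:];d=atz(S,*(mu+10*v),.125)-atz(S,*(mu-10*v),.125);print("bar yaw S",np.degrees(np.arctan2(d[1],d[0])))
t1=atz(T,260.3,227,.008);t2=atz(T,241.7,263,.008);print("tips",t1,t2,np.linalg.norm(t1-t2)) 
# plate
o=bot.outline_of("top","plate")
for l in("plate","block"):
  bot.capture("top")
  for o in bot.outline_of("top",l)[:2]:
    q=np.argwhere(o["pixels"])[:,::-1].astype(np.float32); r=cv2.boxPoints(cv2.minAreaRect(q)); zz=.01 if l=="plate" else .036
    W=np.array([atz(T,*p,zz)[:2] for p in r]); e=np.roll(W,-1,0)-W
    print(l,W.mean(0).round(4),"c",atz(T,*q.mean(0),zz).round(4),"len",np.linalg.norm(e,axis=1).round(3),"yaw",np.degrees(np.arctan2(e[:,1],e[:,0])).round(1))
print(bot.sense()["tool_rot"],bot.sense()["force"])
E
```

```text
T 105 [219.9 227.8] ends [225.3 217.6] [214.2 238.6]
S 158 [282.5 305.5] ends [271.  298.9] [293.9 312.1]
[0.49430513 0.29089943 0.127     ] [0.48882557 0.29085791 0.127     ]
yellow 176 [221.73863636 230.17613636] [0.89158225 0.4528588 ]
yaw arm -116.20691045339379
bar yaw 153.64710460128103
bar yaw S 154.83947746154016
tips [0.51142783 0.19102149 0.008     ] [0.40395053 0.24348526 0.008     ] 0.11959856413462348
plate [0.4267 0.1597] c [0.4272 0.16   0.01  ] len [0.073 0.099 0.073 0.099] yaw [ -34.  -124.5  145.7   55.6]
plate [ 0.2667 -0.2268] c [ 0.2659 -0.2269  0.01  ] len [0.096 0.07  0.096 0.07 ] yaw [ -73.8 -164.5  106.1   15.8]
block [ 0.4292 -0.2459] c [ 0.4292 -0.2458  0.036 ] len [0.053 0.063 0.053 0.063] yaw [ -39.  -129.1  140.8   51. ]
[[ 9.14790297e-01  4.03929093e-01 -6.47520376e-06]
 [ 4.03929093e-01 -9.14790297e-01 -9.90594413e-06]
 [-9.92475260e-06  6.44633839e-06 -1.00000000e+00]] [-0.72860941 -1.01207456  0.04828773]
```

>>> play_rows(
  targets=[
    {"tx":0.36,"ty":1,"tz":0,"ax":0,"ay":0,"az":0.5,"gripper":0},
    {"tx":0.36,"ty":1,"tz":0,"ax":0,"ay":0,"az":0.5,"gripper":0},
    {"tx":0.36,"ty":1,"tz":0,"ax":0,"ay":0,"az":0.5,"gripper":0},
    {"tx":0.36,"ty":1,"tz":0,"ax":0,"ay":0,"az":0.5,"gripper":0},
    {"tx":0.36,"ty":1,"tz":0,"ax":0,"ay":0,"az":0.5,"gripper":0},
  ],
)

```text
time_s: 1.55
ee_pos: [0.2663, -0.3291, 0.2534]
tool_rot: [[0.72, 0.694, 0.0], [0.694, -0.72, -0.0], [0.0, 0.0, -1.0]]
force: [0.9, 0.6, 0.4]
grip_width: 0.14
finger_force: 0.0
```

>>> play_rows(
  targets=[
    {"tx":0.36,"ty":1,"tz":0,"ax":0,"ay":0,"az":0.5,"gripper":0},
    {"tx":0.36,"ty":1,"tz":0,"ax":0,"ay":0,"az":0.5,"gripper":0},
    {"tx":0.36,"ty":1,"tz":0,"ax":0,"ay":0,"az":0.5,"gripper":0},
    {"tx":0.36,"ty":1,"tz":0,"ax":0,"ay":0,"az":0.5,"gripper":0},
    {"tx":0.36,"ty":1,"tz":0,"ax":0,"ay":0,"az":0.5,"gripper":0},
  ],
)

```text
time_s: 2.05
ee_pos: [0.3203, -0.1791, 0.2535]
tool_rot: [[0.439, 0.899, 0.001], [0.899, -0.439, -0.0], [-0.0, 0.001, -1.0]]
force: [0.3, -0.1, -0.5]
grip_width: -0.005
finger_force: 0.0
```

>>> play_rows(
  targets=[
    {"tx":0.36,"ty":1,"tz":0,"ax":0,"ay":0,"az":0,"gripper":0},
    {"tx":0.36,"ty":1,"tz":0,"ax":0,"ay":0,"az":0,"gripper":0},
    {"tx":0.36,"ty":1,"tz":0,"ax":0,"ay":0,"az":0,"gripper":0},
    {"tx":0.36,"ty":1,"tz":0,"ax":0,"ay":0,"az":0,"gripper":0},
    {"tx":0.36,"ty":1,"tz":0,"ax":0,"ay":0,"az":0,"gripper":0},
  ],
)

```text
time_s: 2.55
ee_pos: [0.3743, -0.029, 0.2535]
tool_rot: [[0.441, 0.897, 0.001], [0.897, -0.441, -0.0], [0.0, 0.001, -1.0]]
force: [-0.1, 0.7, -0.1]
grip_width: -0.0
finger_force: 0.0
```

>>> play_rows(
  targets=[
    {"tx":0.36,"ty":1,"tz":0,"ax":0,"ay":0,"az":0,"gripper":0},
    {"tx":0.36,"ty":1,"tz":0,"ax":0,"ay":0,"az":0,"gripper":0},
    {"tx":0.36,"ty":1,"tz":0,"ax":0,"ay":0,"az":0,"gripper":0},
    {"tx":0.36,"ty":1,"tz":0,"ax":0,"ay":0,"az":0,"gripper":0},
    {"tx":0.36,"ty":1,"tz":0,"ax":0,"ay":0,"az":0,"gripper":0},
  ],
)

```text
time_s: 3.05
ee_pos: [0.4284, 0.1211, 0.2535]
tool_rot: [[0.441, 0.898, 0.001], [0.898, -0.441, -0.0], [0.0, 0.001, -1.0]]
force: [-0.0, -0.5, -0.2]
grip_width: 0.001
finger_force: 0.0
```

>>> play_rows(
  targets=[
    {"tx":0.34,"ty":0.95,"tz":0,"ax":0,"ay":0,"az":0,"gripper":0},
    {"tx":0.34,"ty":0.95,"tz":0,"ax":0,"ay":0,"az":0,"gripper":0},
    {"tx":0.34,"ty":0.95,"tz":0,"ax":0,"ay":0,"az":0,"gripper":0},
    {"tx":0.34,"ty":0.95,"tz":0,"ax":0,"ay":0,"az":0,"gripper":0},
    {"tx":0.34,"ty":0.95,"tz":0,"ax":0,"ay":0,"az":0,"gripper":0},
  ],
)

```text
time_s: 3.55
ee_pos: [0.4793, 0.2635, 0.2533]
tool_rot: [[0.441, 0.898, 0.0], [0.898, -0.441, -0.0], [0.0, 0.0, -1.0]]
force: [0.2, -0.5, 0.8]
grip_width: 0.003
finger_force: 0.0
```

>>> play_rows(
  targets=[
    {"tx":0,"ty":0,"tz":-0.8,"ax":0,"ay":0,"az":0,"gripper":0},
    {"tx":0,"ty":0,"tz":-0.8,"ax":0,"ay":0,"az":0,"gripper":0},
    {"tx":0,"ty":0,"tz":-0.8,"ax":0,"ay":0,"az":0,"gripper":0},
    {"tx":0,"ty":0,"tz":-0.8,"ax":0,"ay":0,"az":0,"gripper":0},
    {"tx":0,"ty":0,"tz":-0.75,"ax":0,"ay":0,"az":0,"gripper":0},
  ],
)

```text
time_s: 4.05
ee_pos: [0.4788, 0.2622, 0.1336]
tool_rot: [[0.441, 0.897, -0.0], [0.897, -0.441, -0.0], [-0.0, -0.0, -1.0]]
force: [-0.4, 0.9, -0.6]
grip_width: 0.002
finger_force: 0.0
```

```bash
python3 - <<'E'
from m import *
print(bot.sense()["force"])
S=bot.capture("scene"); f=S["frame"][240:390,190:360]
cv2.imwrite("pics/s1.png",cv2.cvtColor(cv2.resize(f,(680,600),interpolation=cv2.INTER_CUBIC),cv2.COLOR_RGB2BGR))
E
```

```text
[-0.43713048  0.85182951 -0.63977194]
```

View pics/s1.png

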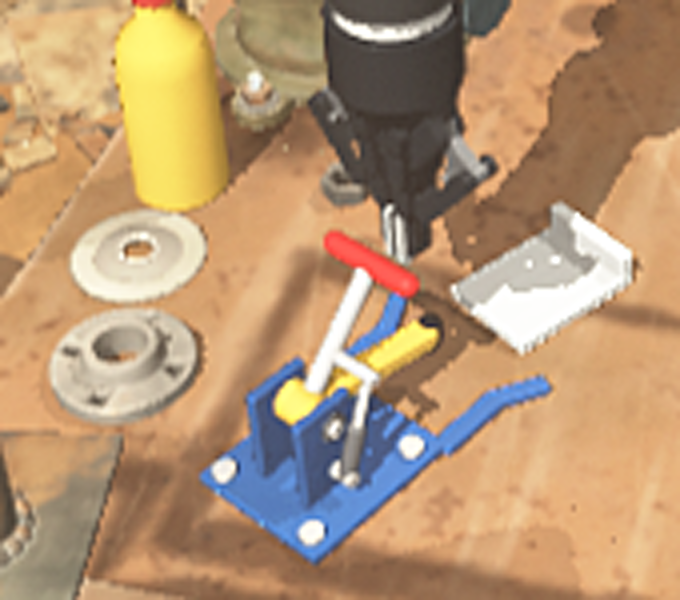

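>>> play_rows(
  targets=[
    {"tx":0.1,"ty":0.21,"tz":0,"ax":0,"ay":0,"az":0,"gripper":0},
    {"tx":0.1,"ty":0.2,"tz":0,"ax":0,"ay":0,"az":0,"gripper":0},
    {"tx":0.06,"ty":0.126,"tz":0.11,"ax":0,"ay":0,"az":0,"gripper":0},
    {"tx":0.06,"ty":0.126,"tz":0.11,"ax":0,"ay":0,"az":0,"gripper":0},
    {"tx":0.067,"ty":0.138,"tz":0.1,"ax":0,"ay":0,"az":0,"gripper":0},
  ],
)

```text
time_s: 4.6
ee_pos: [0.4896, 0.2837, 0.1449]
tool_rot: [[0.442, 0.897, -0.003], [0.897, -0.442, -0.007], [-0.008, 0.001, -1.0]]
force: [-4.1, -8.9, -0.1]
grip_width: -0.003
finger_force: 4.6
```

>>> play_rows(
  targets=[
    {"tx":0.069,"ty":0.141,"tz":0.093,"ax":0,"ay":0,"az":0,"gripper":0},
    {"tx":0.073,"ty":0.15,"tz":0.077,"ax":0,"ay":0,"az":0,"gripper":0},
    {"tx":0.073,"ty":0.15,"tz":0.073,"ax":0,"ay":0,"az":0,"gripper":0},
    {"tx":0.076,"ty":0.156,"tz":0.057,"ax":0,"ay":0,"az":0,"gripper":0},
    {"tx":0.076,"ty":0.156,"tz":0.053,"ax":0,"ay":0,"az":0,"gripper":0},
  ],
)

```text
time_s: 5.1
ee_pos: [0.5017, 0.3077, 0.1581]
tool_rot: [[0.442, 0.897, 0.001], [0.897, -0.442, -0.003], [-0.003, 0.002, -1.0]]
force: [-4.1, -4.7, 4.7]
grip_width: 0.003
finger_force: 3.3
```

>>> play_rows(
  targets=[
    {"tx":0.079,"ty":0.162,"tz":0.037,"ax":0,"ay":0,"az":0,"gripper":0},
    {"tx":0.079,"ty":0.162,"tz":0.03,"ax":0,"ay":0,"az":0,"gripper":0},
    {"tx":0.08,"ty":0.165,"tz":0.017,"ax":0,"ay":0,"az":0,"gripper":0},
    {"tx":0.08,"ty":0.165,"tz":0.007,"ax":0,"ay":0,"az":0,"gripper":0},
    {"tx":0.08,"ty":0.165,"tz":-0.007,"ax":0,"ay":0,"az":0,"gripper":0},
  ],
)

```text
time_s: 5.6
ee_pos: [0.5145, 0.3343, 0.1583]
tool_rot: [[0.441, 0.897, 0.002], [0.897, -0.441, 0.001], [0.002, 0.001, -1.0]]
force: [-1.1, -1.9, 1.3]
grip_width: 0.004
finger_force: 0.8
```

>>> play_rows(
  targets=[
    {"tx":0.08,"ty":0.165,"tz":-0.017,"ax":0,"ay":0,"az":0,"gripper":0},
    {"tx":0.08,"ty":0.165,"tz":-0.02,"ax":0,"ay":0,"az":0,"gripper":0},
  ],
)

```text
time_s: 5.8
ee_pos: [0.5187, 0.3441, 0.1562]
tool_rot: [[0.441, 0.898, 0.0], [0.898, -0.441, 0.001], [0.001, -0.0, -1.0]]
force: [-0.3, -1.6, 1.0]
grip_width: 0.002
finger_force: 0.5
```

>>> play_rows(
  targets=[
    {"tx":0.06,"ty":0.12,"tz":0,"ax":0,"ay":0,"az":0,"gripper":0},
    {"tx":0,"ty":0,"tz":1,"ax":0,"ay":0,"az":0,"gripper":0},
    {"tx":0,"ty":0,"tz":1,"ax":0,"ay":0,"az":0,"gripper":0},
    {"tx":0,"ty":0,"tz":1,"ax":0,"ay":0,"az":0,"gripper":0},
    {"tx":0,"ty":0,"tz":1,"ax":0,"ay":0,"az":0,"gripper":0},
  ],
)

```text
time_s: 6.3
ee_pos: [0.5201, 0.3475, 0.2771]
tool_rot: [[0.441, 0.898, -0.0], [0.898, -0.441, 0.001], [0.001, -0.001, -1.0]]
force: [0.4, 0.2, 0.4]
grip_width: 0.001
finger_force: 0.0
```

>>> play_rows(
  targets=[
    {"tx":-0.48,"ty":-0.955,"tz":0,"ax":0,"ay":0,"az":0,"gripper":40},
    {"tx":-0.48,"ty":-0.955,"tz":0,"ax":0,"ay":0,"az":0,"gripper":40},
    {"tx":-0.48,"ty":-0.955,"tz":0,"ax":0,"ay":0,"az":0,"gripper":40},
    {"tx":-0.48,"ty":-0.955,"tz":0,"ax":0,"ay":0,"az":0,"gripper":40},
    {"tx":-0.475,"ty":-0.955,"tz":0,"ax":0,"ay":0,"az":0,"gripper":40},
  ],
)

```text
time_s: 6.8
ee_pos: [0.4479, 0.2032, 0.2762]
tool_rot: [[0.441, 0.898, 0.0], [0.898, -0.441, 0.001], [0.001, -0.0, -1.0]]
force: [0.7, 0.3, -0.2]
grip_width: 0.463
finger_force: 0.0
```

>>> play_rows(
  targets=[
    {"tx":-0.475,"ty":-0.955,"tz":-0.5,"ax":0,"ay":0,"az":0,"gripper":40},
    {"tx":-0.475,"ty":-0.955,"tz":-1,"ax":0,"ay":0,"az":0,"gripper":40},
    {"tx":-0.475,"ty":-0.955,"tz":-1,"ax":0,"ay":0,"az":0,"gripper":40},
    {"tx":-0.475,"ty":-0.955,"tz":-1,"ax":0,"ay":0,"az":0,"gripper":40},
    {"tx":0,"ty":0,"tz":-1,"ax":0,"ay":0,"az":0,"gripper":40},
  ],
)

```text
time_s: 7.3
ee_pos: [0.3902, 0.0872, 0.1402]
tool_rot: [[0.444, 0.896, 0.0], [0.896, -0.444, -0.0], [-0.0, 0.0, -1.0]]
force: [0.8, 0.2, -0.1]
grip_width: 0.468
finger_force: 0.0
```

```bash
python3 - <<'E'
from m import *
s=bot.sense();print(s["ee_pos"],s["grip_width"])
S=bot.capture("scene"); f=S["frame"][240:390,230:400]
cv2.imwrite("pics/s2.png",cv2.cvtColor(cv2.resize(f,(680,600),interpolation=cv2.INTER_CUBIC),cv2.COLOR_RGB2BGR))
E
```

```text
[0.39018109 0.08718484 0.14015546] 0.46784163155310415
```

View pics/s2.png

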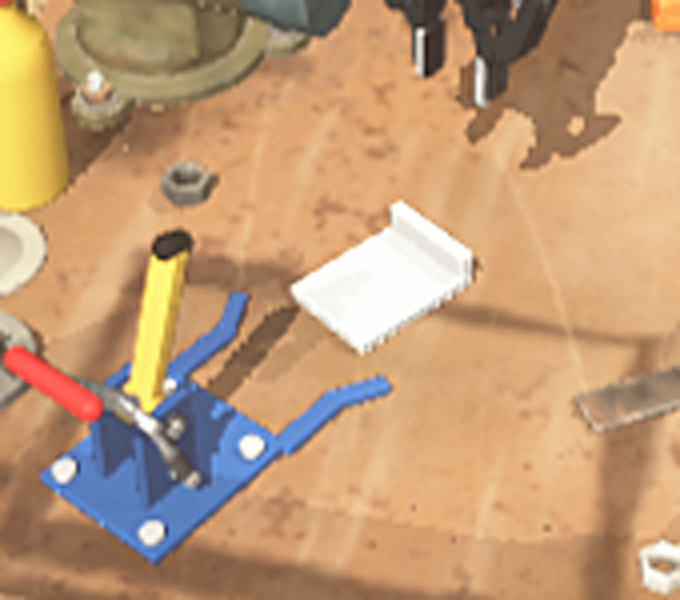

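>>> play_rows(
  targets=[
    {"tx":0,"ty":0,"tz":-0.9,"ax":0,"ay":0,"az":0,"gripper":40},
    {"tx":0,"ty":0,"tz":-0.9,"ax":0,"ay":0,"az":0,"gripper":40},
    {"tx":0,"ty":0,"tz":-0.9,"ax":0,"ay":0,"az":0,"gripper":40},
    {"tx":0,"ty":0,"tz":-0.7,"ax":0,"ay":0,"az":0,"gripper":40},
    {"tx":0.1,"ty":0.2,"tz":-0.2,"ax":0,"ay":0,"az":0,"gripper":40},
  ],
)

```text
time_s: 7.85
ee_pos: [0.3927, 0.0954, 0.0314]
tool_rot: [[0.441, 0.897, -0.004], [0.897, -0.441, 0.0], [-0.002, -0.004, -1.0]]
force: [-0.8, -0.1, -0.6]
grip_width: 0.466
finger_force: 0.0
```

>>> play_rows(
  targets=[
    {"tx":0.145,"ty":0.3,"tz":0,"ax":0,"ay":0,"az":0,"gripper":40},
    {"tx":0.145,"ty":0.3,"tz":0,"ax":0,"ay":0,"az":0,"gripper":40},
    {"tx":0.145,"ty":0.3,"tz":0,"ax":0,"ay":0,"az":0,"gripper":40},
    {"tx":0.145,"ty":0.3,"tz":0,"ax":0,"ay":0,"az":0,"gripper":40},
    {"tx":0.145,"ty":0.3,"tz":0,"ax":0,"ay":0,"az":0,"gripper":40},
  ],
)

```text
time_s: 8.35
ee_pos: [0.4172, 0.1408, 0.0345]
tool_rot: [[0.441, 0.898, 0.002], [0.898, -0.441, -0.001], [0.0, 0.002, -1.0]]
force: [-0.8, -2.6, 1.8]
grip_width: 0.467
finger_force: 1.5
```

```bash
cat > plate.py <<'E'
from m import *
p0=np.array([.4695,.243]);ex=np.array([.438,.899]);ey=np.array([-.899,.438])
s=bot.sense();d=np.array(s["ee_pos"][:2])-p0;print("tcp fix",(d@ex*1e3).round(1),(d@ey*1e3).round(1),s["ee_pos"][2],s["force"])
for n in("top","scene"):
  c=bot.capture(n)
  for o in bot.outline_of(n,"plate")[:3]:
    q=np.argwhere(o["pixels"])[:,::-1].astype(np.float32); W=np.array([atz(c,*p,.01)[:2] for p in q]); 
    w=W.mean(0)-p0; r=cv2.minAreaRect(((W-p0)@np.c_[ex,ey]*1e3).astype(np.float32))
    if np.linalg.norm(w)<.2: print(n,round(o["score"],2),"mean fix",(w@ex*1e3).round(1),(w@ey*1e3).round(1),np.round(r[0],1),np.round(r[1]),round(r[2],1))
E
python3 plate.py
```

```text
tcp fix -114.8 2.3 0.03448816269635856 [-0.75493318 -2.59517907  1.78071386]
scene 0.64 mean fix -56.6 12.2 [-58.6  11.1] [119.  80.] 3.6
scene 0.4 mean fix 53.1 -76.8 [  52.7 -105.8] [181. 103.] 38.3
```

>>> play_rows(
  targets=[
    {"tx":0.145,"ty":0.3,"tz":-0.05,"ax":0,"ay":0,"az":0,"gripper":40},
    {"tx":0.145,"ty":0.3,"tz":0,"ax":0,"ay":0,"az":0,"gripper":40},
    {"tx":0.145,"ty":0.3,"tz":0,"ax":0,"ay":0,"az":0,"gripper":40},
    {"tx":0.145,"ty":0.3,"tz":0,"ax":0,"ay":0,"az":0,"gripper":40},
  ],
)

```text
time_s: 8.95
ee_pos: [0.4277, 0.1635, 0.0314]
tool_rot: [[0.446, 0.895, -0.013], [0.894, -0.447, -0.031], [-0.033, 0.002, -0.999]]
force: [2.6, -0.1, -0.5]
grip_width: 0.466
finger_force: 0.8
```

>>> play_rows(
  targets=[
    {"tx":0.06,"ty":0.12,"tz":0,"ax":0,"ay":0,"az":0,"gripper":40},
    {"tx":0.06,"ty":0.12,"tz":0,"ax":0,"ay":0,"az":0,"gripper":40},
    {"tx":0.06,"ty":0.12,"tz":0,"ax":0,"ay":0,"az":0,"gripper":40},
  ],
)

```text
time_s: 9.25
ee_pos: [0.4395, 0.1867, 0.0318]
tool_rot: [[0.442, 0.897, 0.001], [0.897, -0.442, -0.001], [-0.001, 0.001, -1.0]]
force: [0.6, -3.8, 1.1]
grip_width: 0.47
finger_force: 1.6
```

```bash
python3 plate.py
```

```text
tcp fix -63.8 2.3 0.031849470125548875 [ 0.57872079 -3.8307284   1.07791732]
scene 0.97 mean fix -7.6 8.3 [-9.6  6.9] [118.  83.] 3.8
```

>>> play_rows(
  targets=[
    {"tx":0.03,"ty":0.06,"tz":0,"ax":0,"ay":0,"az":0,"gripper":40},
    {"tx":0.03,"ty":0.06,"tz":0,"ax":0,"ay":0,"az":0,"gripper":40},
    {"tx":0.03,"ty":0.06,"tz":0,"ax":0,"ay":0,"az":0,"gripper":40},
  ],
)

```text
time_s: 9.75
ee_pos: [0.44, 0.1905, 0.0318]
tool_rot: [[0.441, 0.897, -0.003], [0.897, -0.441, -0.005], [-0.006, -0.001, -1.0]]
force: [-5.5, -10.4, 8.7]
grip_width: 0.467
finger_force: 5.8
```

>>> play_rows(
  targets=[
    {"tx":0.03,"ty":0.06,"tz":0,"ax":0,"ay":0,"az":0,"gripper":40},
    {"tx":0.03,"ty":0.06,"tz":0,"ax":0,"ay":0,"az":0,"gripper":40},
  ],
)

```text
time_s: 9.95
ee_pos: [0.4401, 0.1907, 0.0318]
tool_rot: [[0.442, 0.897, -0.007], [0.897, -0.442, -0.014], [-0.015, -0.0, -1.0]]
force: [-9.1, -19.8, 13.6]
grip_width: 0.47
finger_force: 10.7
```

```bash
python3 plate.py; python3 - <<'E'
from m import *
S=bot.capture("scene"); f=S["frame"][250:390,220:360]
cv2.imwrite("pics/s3.png",cv2.cvtColor(cv2.resize(f,(600,600),interpolation=cv2.INTER_CUBIC),cv2.COLOR_RGB2BGR))
E
```

```text
tcp fix -59.9 3.5 0.03180762163436829 [ -9.10514717 -19.77342995  13.55444357]
scene 0.76 mean fix -7.0 8.4 [-8.1  7.3] [113.  83.] 4.1
```

View pics/s3.png

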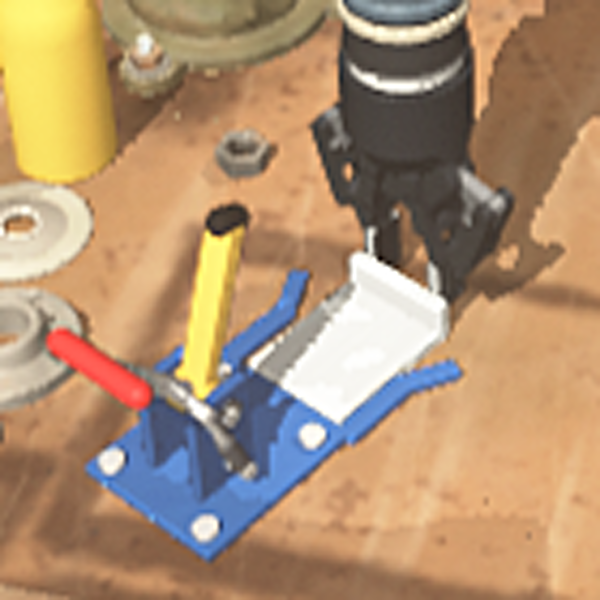

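```bash
python3 - <<'E'
from m import *
S=bot.capture("scene"); p=(.4695,.243,np.radians(64))
for X in((48,35,10),(48,-35,10),(-48,35,28),(-48,-35,28),(0,42,8),(52,42,8),(-28,57,8)):
    print(X,((proj(S,F(p,np.array(X)/1e3))-[220,250])*600/140).round())
E
```

```text
(48, 35, 10) [325. 416.]
(48, -35, 10) [235. 358.]
(-48, 35, 28) [436. 298.]
(-48, -35, 28) [347. 246.]
(0, 42, 8) [392. 375.]
(52, 42, 8) [330. 429.]
(-28, 57, 8) [444. 360.]
```

The plate sits against the stop: the push force rose to about 20 N with no further motion, and its corners line up with the guides in the crop. The arm is still open. I'll back off and go to the block.

>>> play_rows(
  targets=[
    {"tx":-0.145,"ty":-0.3,"tz":0,"ax":0,"ay":0,"az":0,"gripper":40},
    {"tx":-0.145,"ty":-0.3,"tz":0,"ax":0,"ay":0,"az":0,"gripper":40},
    {"tx":0,"ty":0,"tz":1,"ax":0,"ay":0,"az":0,"gripper":85},
    {"tx":0,"ty":0,"tz":1,"ax":0,"ay":0,"az":0,"gripper":85},
    {"tx":0,"ty":0,"tz":1,"ax":0,"ay":0,"az":0,"gripper":85},
  ],
)

```text
time_s: 10.75
ee_pos: [0.4344, 0.1782, 0.1226]
tool_rot: [[0.441, 0.898, 0.0], [0.898, -0.441, 0.002], [0.001, -0.001, -1.0]]
force: [0.2, 0.1, -0.9]
grip_width: 0.95
finger_force: 0.0
```

>>> play_rows(
  targets=[
    {"tx":-0.03,"ty":-1,"tz":0.5,"ax":0,"ay":0,"az":0.7,"gripper":85},
    {"tx":-0.03,"ty":-1,"tz":0.5,"ax":0,"ay":0,"az":0.7,"gripper":85},
    {"tx":-0.03,"ty":-1,"tz":0.5,"ax":0,"ay":0,"az":0.7,"gripper":85},
    {"tx":-0.03,"ty":-1,"tz":0.5,"ax":0,"ay":0,"az":0.7,"gripper":85},
    {"tx":-0.03,"ty":-1,"tz":0,"ax":0,"ay":0,"az":0.7,"gripper":85},
  ],
)

```text
time_s: 11.25
ee_pos: [0.4318, 0.0271, 0.1846]
tool_rot: [[-0.037, 0.999, 0.006], [0.999, 0.037, 0.001], [0.001, 0.006, -1.0]]
force: [-0.0, 1.1, 1.0]
grip_width: 0.996
finger_force: 0.0
```

>>> play_rows(
  targets=[
    {"tx":0,"ty":-1,"tz":0,"ax":0,"ay":0,"az":0.7,"gripper":85},
    {"tx":0,"ty":-1,"tz":0,"ax":0,"ay":0,"az":0.7,"gripper":85},
    {"tx":0,"ty":-1,"tz":0,"ax":0,"ay":0,"az":0.7,"gripper":85},
    {"tx":0,"ty":-1,"tz":0,"ax":0,"ay":0,"az":0.7,"gripper":85},
    {"tx":0,"ty":-1,"tz":0,"ax":0,"ay":0,"az":0.7,"gripper":85},
  ],
)

```text
time_s: 11.75
ee_pos: [0.4305, -0.1231, 0.182]
tool_rot: [[-0.501, 0.865, 0.002], [0.865, 0.501, 0.001], [-0.0, 0.002, -1.0]]
force: [0.3, -0.3, -0.4]
grip_width: 0.995
finger_force: 0.0
```

>>> play_rows(
  targets=[
    {"tx":0,"ty":-1,"tz":0,"ax":0,"ay":0,"az":0.7,"gripper":85},
    {"tx":0,"ty":-1,"tz":0,"ax":0,"ay":0,"az":0.7,"gripper":85},
    {"tx":0,"ty":-1,"tz":0,"ax":0,"ay":0,"az":0.7,"gripper":85},
    {"tx":0,"ty":-1,"tz":0,"ax":0,"ay":0,"az":0.55,"gripper":85},
    {"tx":0,"ty":0,"tz":0,"ax":0,"ay":0,"az":0,"gripper":85},
  ],
)

```text
time_s: 12.25
ee_pos: [0.4305, -0.2452, 0.1817]
tool_rot: [[-0.776, 0.631, 0.002], [0.631, 0.776, -0.001], [-0.002, 0.0, -1.0]]
force: [0.4, 0.8, -0.3]
grip_width: 0.995
finger_force: 0.0
```

```bash
python3 - <<'E'
from m import *
s=bot.sense();print(s["ee_pos"],np.degrees(np.arctan2(s["tool_rot"][1][1],s["tool_rot"][0][1])))
p0=np.array([.4695,.243])
c=bot.capture("wrist");save(c,"w1")
f=c["K"][0][0];K=np.array(c["K"]);R=np.array(c["R"]);t=np.array(c["t"])
def wray(u,v,z):
    a=np.array([u-K[0,2],v-K[1,2]]);r=np.linalg.norm(a);th=r/f; d=R.T@np.array([*(a/max(r,1e-9)*np.sin(th)),np.cos(th)]);o=-R.T@t; return o+d*(z-o[2])/d[2]
for o in bot.outline_of("wrist","block")[:2]:
    m=o["pixels"].astype(np.uint8);k=cv2.findContours(m,0,1)[0];q=max(k,key=len)[:,0]
    W=np.array([wray(*p,.036)[:2] for p in q]);r=cv2.minAreaRect((W*1e3).astype(np.float32));print(round(o["score"],2),o["rect"],r)
c=bot.capture("top")
for o in bot.outline_of("top","plate")[:3]:
    q=np.argwhere(o["pixels"])[:,::-1].astype(np.float32); W=np.array([atz(c,*p,.01)[:2] for p in q]); r=cv2.minAreaRect((W*1e3).astype(np.float32)); print("plate",round(o["score"],2),r)
E
```

```text
[ 0.43048599 -0.24515519  0.1816553 ] 50.85272847543736
0.7 [277.7, 189.7, 363.5, 261.6] ((426.693359375, -244.81875610351562), (61.36399841308594, 53.693355560302734), 51.70699691772461)
plate 0.97 ((467.30078125, 243.28164672851562), (98.61360168457031, 69.7420425415039), 64.98281860351562)
```

View pics/w1.png

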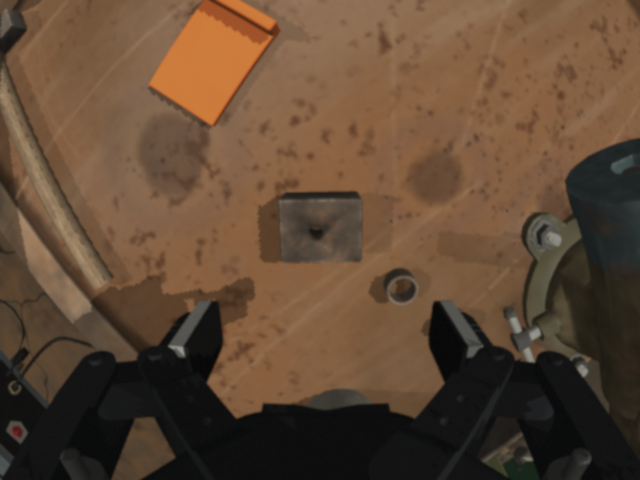

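The block is at wrist px (320,227), centred and square between the open fingers. The small ring at (400,287) is clear of both. I'll descend and grip.

>>> play_rows(
  targets=[
    {"tx":-0.07,"ty":0,"tz":-1,"ax":0,"ay":0,"az":0,"gripper":85},
    {"tx":0,"ty":0,"tz":-1,"ax":0,"ay":0,"az":0,"gripper":85},
    {"tx":0,"ty":0,"tz":-1,"ax":0,"ay":0,"az":0,"gripper":85},
    {"tx":0,"ty":0,"tz":-1,"ax":0,"ay":0,"az":0,"gripper":85},
    {"tx":0,"ty":0,"tz":-0.8,"ax":0,"ay":0,"az":0,"gripper":85},
  ],
)

```text
time_s: 12.95
ee_pos: [0.4277, -0.2402, 0.0362]
tool_rot: [[-0.778, 0.628, -0.001], [0.628, 0.778, 0.001], [0.001, 0.001, -1.0]]
force: [-0.6, -0.1, -0.0]
grip_width: 0.997
finger_force: 0.0
```

>>> play_rows(
  targets=[
    {"tx":0,"ty":0,"tz":-0.45,"ax":0,"ay":0,"az":0,"gripper":85},
    {"tx":0,"ty":0,"tz":0,"ax":0,"ay":0,"az":0,"gripper":55},
    {"tx":0,"ty":0,"tz":0,"ax":0,"ay":0,"az":0,"gripper":55},
    {"tx":0,"ty":0,"tz":0,"ax":0,"ay":0,"az":0,"gripper":55},
    {"tx":0,"ty":0,"tz":0,"ax":0,"ay":0,"az":0,"gripper":55},
  ],
)

```text
time_s: 13.45
ee_pos: [0.4285, -0.2422, 0.0253]
tool_rot: [[-0.777, 0.629, 0.001], [0.629, 0.777, -0.0], [-0.001, 0.0, -1.0]]
force: [-0.2, 0.9, -1.2]
grip_width: 0.713
finger_force: 69.9
```

>>> play_rows(
  targets=[
    {"tx":0,"ty":0,"tz":0,"ax":0,"ay":0,"az":0,"gripper":45},
    {"tx":0,"ty":0,"tz":0,"ax":0,"ay":0,"az":0,"gripper":45},
  ],
)

```text
time_s: 13.65
ee_pos: [0.4285, -0.2422, 0.0253]
tool_rot: [[-0.777, 0.629, 0.001], [0.629, 0.777, -0.0], [-0.001, 0.0, -1.0]]
force: [-0.9, 0.4, 0.5]
grip_width: 0.712
finger_force: 70.3
```

>>> play_rows(
  targets=[
    {"tx":0,"ty":0,"tz":0.6,"ax":0,"ay":0,"az":0,"gripper":45},
    {"tx":0,"ty":0,"tz":0.9,"ax":0,"ay":0,"az":0,"gripper":45},
    {"tx":0,"ty":0,"tz":0.9,"ax":0,"ay":0,"az":0,"gripper":45},
    {"tx":0,"ty":0,"tz":0.9,"ax":0,"ay":0,"az":0,"gripper":45},
    {"tx":0,"ty":0,"tz":0.7,"ax":0,"ay":0,"az":0,"gripper":45},
  ],
)

```text
time_s: 14.15
ee_pos: [0.4281, -0.2418, 0.1445]
tool_rot: [[-0.777, 0.629, 0.0], [0.629, 0.777, 0.001], [0.001, 0.001, -1.0]]
force: [-0.2, -0.5, -7.6]
grip_width: 0.717
finger_force: 69.2
```

>>> play_rows(
  targets=[
    {"tx":-0.2,"ty":0.957,"tz":0,"ax":0,"ay":0,"az":0.757,"gripper":45},
    {"tx":-0.2,"ty":0.957,"tz":0,"ax":0,"ay":0,"az":0.757,"gripper":45},
    {"tx":-0.2,"ty":0.957,"tz":0,"ax":0,"ay":0,"az":0.757,"gripper":45},
    {"tx":-0.2,"ty":0.957,"tz":0,"ax":0,"ay":0,"az":0.757,"gripper":45},
    {"tx":-0.2,"ty":0.957,"tz":0,"ax":0,"ay":0,"az":0.757,"gripper":45},
  ],
)

```text
time_s: 14.65
ee_pos: [0.3971, -0.097, 0.1427]
tool_rot: [[-0.989, 0.147, -0.002], [0.147, 0.989, 0.002], [0.002, 0.002, -1.0]]
force: [0.6, 0.0, -8.2]
grip_width: 0.716
finger_force: 69.1
```

>>> play_rows(
  targets=[
    {"tx":0,"ty":0.957,"tz":0,"ax":0,"ay":0,"az":0.757,"gripper":45},
    {"tx":0,"ty":0.957,"tz":0,"ax":0,"ay":0,"az":0.757,"gripper":45},
    {"tx":0,"ty":0.957,"tz":0,"ax":0,"ay":0,"az":0.757,"gripper":45},
    {"tx":0,"ty":0.957,"tz":0,"ax":0,"ay":0,"az":0.757,"gripper":45},
    {"tx":0,"ty":0.957,"tz":0,"ax":0,"ay":0,"az":0.757,"gripper":45},
  ],
)

```text
time_s: 15.15
ee_pos: [0.3972, 0.0464, 0.1429]
tool_rot: [[-0.928, -0.372, -0.002], [-0.372, 0.928, 0.001], [0.002, 0.002, -1.0]]
force: [0.8, 0.4, -9.0]
grip_width: 0.713
finger_force: 69.1
```

>>> play_rows(
  targets=[
    {"tx":0.3,"ty":0.957,"tz":0,"ax":0,"ay":0,"az":0.757,"gripper":45},
    {"tx":0.3,"ty":0.957,"tz":0,"ax":0,"ay":0,"az":0.757,"gripper":45},
    {"tx":0.3,"ty":0.957,"tz":0,"ax":0,"ay":0,"az":0.757,"gripper":45},
    {"tx":0.3,"ty":0.957,"tz":0,"ax":0,"ay":0,"az":0.757,"gripper":45},
    {"tx":0.3,"ty":0.2,"tz":0,"ax":0,"ay":0,"az":0.757,"gripper":45},
  ],
)

```text
time_s: 15.65
ee_pos: [0.4423, 0.1689, 0.1426]
tool_rot: [[-0.611, -0.792, -0.003], [-0.792, 0.611, 0.003], [-0.0, 0.004, -1.0]]
force: [-0.2, 0.0, -8.1]
grip_width: 0.71
finger_force: 69.2
```

>>> play_rows(
  targets=[
    {"tx":0.23,"ty":0.64,"tz":0,"ax":0,"ay":0,"az":0.5,"gripper":45},
    {"tx":0.23,"ty":0.64,"tz":0,"ax":0,"ay":0,"az":0.5,"gripper":45},
    {"tx":0.23,"ty":0.64,"tz":0,"ax":0,"ay":0,"az":0.5,"gripper":45},
    {"tx":0.23,"ty":0.64,"tz":0,"ax":0,"ay":0,"az":0,"gripper":45},
    {"tx":0,"ty":0,"tz":0,"ax":0,"ay":0,"az":0,"gripper":45},
  ],
)

```text
time_s: 16.15
ee_pos: [0.4707, 0.2449, 0.1425]
tool_rot: [[-0.438, -0.899, -0.002], [-0.899, 0.438, 0.002], [-0.001, 0.002, -1.0]]
force: [-0.6, -1.6, -7.5]
grip_width: 0.715
finger_force: 69.3
```

```bash
python3 - <<'E'
from m import *
s=bot.sense();print(s["ee_pos"],np.degrees(np.arctan2(s["tool_rot"][1][1],s["tool_rot"][0][1])))
c=bot.capture("wrist");save(c,"w2")
K=np.array(c["K"]);f=K[0,0];R=np.array(c["R"]);t=np.array(c["t"])
def wray(u,v,z):
    a=np.array([u-K[0,2],v-K[1,2]]);r=np.linalg.norm(a);th=r/f; d=R.T@np.array([*(a/max(r,1e-9)*np.sin(th)),np.cos(th)]);o=-R.T@t; return o+d*(z-o[2])/d[2]
def wproj(X):
    p=R@np.array(X)+t; th=np.arctan2(np.hypot(p[0],p[1]),p[2]); return p[:2]/np.hypot(p[0],p[1])*th*f+K[:2,2]
p=(.4685,.243,np.radians(64))
for X in((-48,35,28),(-48,-35,28),(-28,57,8),(-28,-57,8),(48,35,10),(48,-35,10)): print(X,wproj(F(p,np.array(X)/1e3)).round())
E
```

```text
[0.47067906 0.24486703 0.14248504] 154.00543579505003
(-48, 35, 28) [383. 166.]
(-48, -35, 28) [272. 166.]
(-28, 57, 8) [409. 193.]
(-28, -57, 8) [246. 193.]
(48, 35, 10) [374. 294.]
(48, -35, 10) [281. 294.]
```

View pics/w2.png

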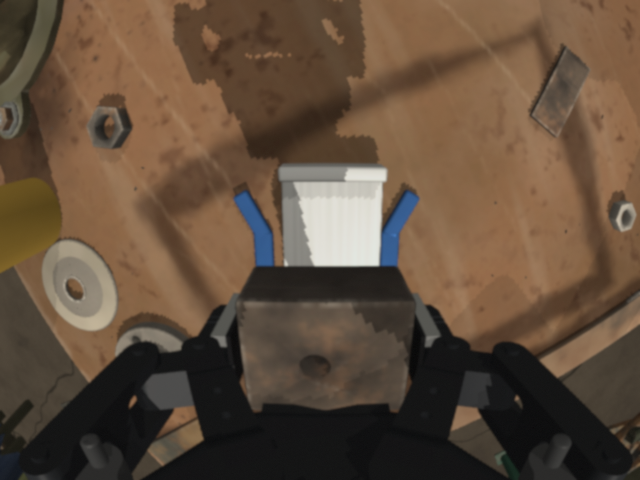

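The lip is seen at px (280–386, 164) and the guides at about (240,193) and (415,196). The plate is home but about 3 mm toward the +y guide, so I'll shift the block by that much and lower it.

>>> play_rows(
  targets=[
    {"tx":-0.127,"ty":0.087,"tz":-0.9,"ax":0,"ay":0,"az":0,"gripper":45},
    {"tx":0,"ty":0,"tz":-0.9,"ax":0,"ay":0,"az":0,"gripper":45},
    {"tx":0,"ty":0,"tz":-0.9,"ax":0,"ay":0,"az":0,"gripper":45},
    {"tx":0,"ty":0,"tz":-0.5,"ax":0,"ay":0,"az":0,"gripper":45},
    {"tx":0,"ty":0,"tz":0,"ax":0,"ay":0,"az":0,"gripper":45},
  ],
)

```text
time_s: 16.7
ee_pos: [0.4628, 0.2431, 0.0437]
tool_rot: [[-0.441, -0.897, -0.009], [-0.897, 0.441, -0.004], [0.007, 0.007, -1.0]]
force: [-1.9, -0.6, -8.2]
grip_width: 0.716
finger_force: 69.0
```

>>> play_rows(
  targets=[
    {"tx":0,"ty":0,"tz":-0.2,"ax":0,"ay":0,"az":0,"gripper":45},
    {"tx":0,"ty":0,"tz":0,"ax":0,"ay":0,"az":0,"gripper":45},
  ],
)

```text
time_s: 16.9
ee_pos: [0.4672, 0.245, 0.0427]
tool_rot: [[-0.441, -0.898, 0.001], [-0.898, 0.441, 0.0], [-0.0, -0.0, -1.0]]
force: [-1.0, 0.3, -8.4]
grip_width: 0.714
finger_force: 69.1
```

>>> play_rows(
  targets=[
    {"tx":0,"ty":0.06,"tz":-0.1,"ax":0,"ay":0,"az":0,"gripper":45},
    {"tx":0,"ty":0,"tz":0,"ax":0,"ay":0,"az":0,"gripper":45},
  ],
)

```text
time_s: 17.1
ee_pos: [0.4675, 0.2474, 0.0402]
tool_rot: [[-0.44, -0.898, 0.001], [-0.898, 0.44, 0.001], [-0.001, -0.001, -1.0]]
force: [0.8, 0.3, -7.6]
grip_width: 0.716
finger_force: 69.1
```

>>> play_rows(
  targets=[
    {"tx":0,"ty":0,"tz":-0.07,"ax":0,"ay":0,"az":0,"gripper":45},
    {"tx":0,"ty":0,"tz":0,"ax":0,"ay":0,"az":0,"gripper":45},
  ],
)

```text
time_s: 17.3
ee_pos: [0.4669, 0.2471, 0.0374]
tool_rot: [[-0.44, -0.898, 0.0], [-0.898, 0.44, 0.0], [-0.0, -0.0, -1.0]]
force: [0.2, 0.6, -7.7]
grip_width: 0.715
finger_force: 69.1
```

>>> play_rows(
  targets=[
    {"tx":0,"ty":0,"tz":-0.07,"ax":0,"ay":0,"az":0,"gripper":45},
    {"tx":0,"ty":0,"tz":-0.03,"ax":0,"ay":0,"az":0,"gripper":45},
    {"tx":0,"ty":0,"tz":0,"ax":0,"ay":0,"az":0,"gripper":45},
  ],
)

```text
time_s: 17.6
ee_pos: [0.4673, 0.2472, 0.0353]
tool_rot: [[-0.44, -0.898, 0.001], [-0.898, 0.44, 0.0], [-0.001, -0.001, -1.0]]
force: [-2.4, -0.1, -2.4]
grip_width: 0.712
finger_force: 69.7
```

>>> play_rows(
  targets=[
    {"tx":0,"ty":0,"tz":-0.01,"ax":0,"ay":0,"az":0,"gripper":70},
    {"tx":0,"ty":0,"tz":0,"ax":0,"ay":0,"az":0,"gripper":80},
    {"tx":0,"ty":0,"tz":0,"ax":0,"ay":0,"az":0,"gripper":80},
    {"tx":0,"ty":0,"tz":0,"ax":0,"ay":0,"az":0,"gripper":80},
    {"tx":0,"ty":0,"tz":0.3,"ax":0,"ay":0,"az":0,"gripper":80},
  ],
)

```text
time_s: 18.1
ee_pos: [0.466, 0.2466, 0.0423]
tool_rot: [[-0.441, -0.898, -0.002], [-0.898, 0.441, -0.001], [0.002, 0.002, -1.0]]
force: [-0.5, 0.2, -0.0]
grip_width: 0.937
finger_force: 0.0
```

>>> play_rows(
  targets=[
    {"tx":0,"ty":0,"tz":0.6,"ax":0,"ay":0,"az":0,"gripper":80},
    {"tx":0,"ty":0,"tz":1,"ax":0,"ay":0,"az":0,"gripper":80},
    {"tx":-0.1,"ty":-0.2,"tz":1,"ax":0,"ay":0,"az":0,"gripper":80},
    {"tx":-0.1,"ty":-0.2,"tz":1,"ax":0,"ay":0,"az":0,"gripper":80},
    {"tx":0,"ty":0,"tz":1,"ax":0,"ay":0,"az":0,"gripper":80},
  ],
)

```text
time_s: 18.6
ee_pos: [0.4606, 0.2345, 0.1831]
tool_rot: [[-0.441, -0.898, 0.001], [-0.898, 0.441, 0.0], [-0.0, -0.001, -1.0]]
force: [0.8, 0.3, -0.0]
grip_width: 0.939
finger_force: 0.0
```

```bash
python3 - <<'E'
from m import *
s=bot.sense();print(s["ee_pos"])
c=bot.capture("wrist");save(c,"w3")
K=np.array(c["K"]);f=K[0,0];R=np.array(c["R"]);t=np.array(c["t"])
def wray(u,v,z):
    a=np.array([u-K[0,2],v-K[1,2]]);r=np.linalg.norm(a);th=r/f; d=R.T@np.array([*(a/max(r,1e-9)*np.sin(th)),np.cos(th)]);o=-R.T@t; return o+d*(z-o[2])/d[2]
p0=np.array([.4685,.243]);B=np.array([[.438,.899],[-.899,.438]]).T
for l,z in(("block",.046),("plate",.01)):
  for o in bot.outline_of("wrist",l)[:1]:
    q=max(cv2.findContours(o["pixels"].astype(np.uint8),0,1)[0],key=len)[:,0]
    W=np.array([wray(*p,z)[:2]-p0 for p in q])@B*1e3;print(l,round(o["score"],2),o["rect"],W.min(0).round(1),W.max(0).round(1))
E
```

```text
[0.4606257  0.23452294 0.18311215]
block 0.81 [283.6, 219.3, 367.0, 289.2] [-22.1 -28.6] [33.8 32.7]
plate 0.84 [280.0, 178.3, 371.4, 223.7] [-48.7 -33.6] [-7.7 39.1]
```

View pics/w3.png

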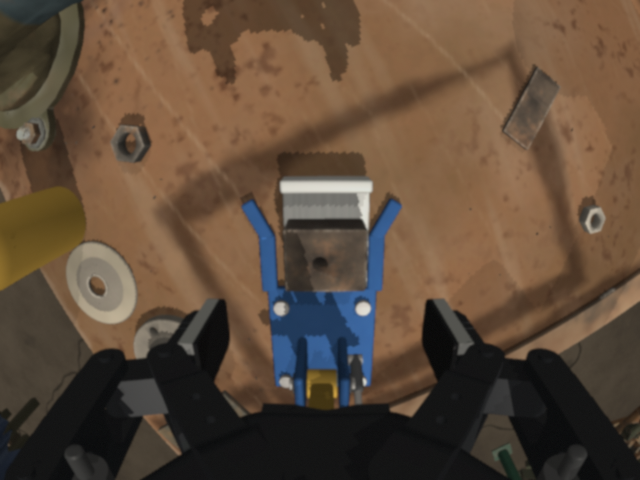

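The block sits square on the plate behind the lip, at px (325,255), about 2–4 mm from the seat. Next I'll go over to the far side of the red bar.

>>> play_rows(
  targets=[
    {"tx":0,"ty":0,"tz":0.6,"ax":0,"ay":0,"az":0,"gripper":0},
    {"tx":0,"ty":0,"tz":0.6,"ax":0,"ay":0,"az":0,"gripper":0},
    {"tx":0,"ty":0,"tz":0,"ax":0,"ay":0,"az":0,"gripper":0},
    {"tx":0,"ty":0,"tz":0,"ax":0,"ay":0,"az":0,"gripper":0},
    {"tx":0,"ty":0,"tz":0,"ax":0,"ay":0,"az":0,"gripper":0},
  ],
)

```text
time_s: 19.25
ee_pos: [0.4602, 0.2348, 0.2152]
tool_rot: [[-0.44, -0.898, -0.003], [-0.898, 0.44, -0.001], [0.002, 0.002, -1.0]]
force: [-0.5, -0.4, -0.0]
grip_width: 0.076
finger_force: 0.0
```

>>> play_rows(
  targets=[
    {"tx":0.46,"ty":0.905,"tz":0,"ax":0,"ay":0,"az":0,"gripper":0},
    {"tx":0.46,"ty":0.905,"tz":0,"ax":0,"ay":0,"az":0,"gripper":0},
    {"tx":0.46,"ty":0.905,"tz":0,"ax":0,"ay":0,"az":0,"gripper":0},
    {"tx":0.46,"ty":0.905,"tz":0,"ax":0,"ay":0,"az":0,"gripper":0},
    {"tx":0.46,"ty":0.905,"tz":0,"ax":0,"ay":0,"az":0,"gripper":0},
  ],
)

```text
time_s: 19.75
ee_pos: [0.5297, 0.3715, 0.2151]
tool_rot: [[-0.44, -0.898, -0.002], [-0.898, 0.44, -0.001], [0.002, 0.002, -1.0]]
force: [0.1, -0.6, 0.6]
grip_width: -0.0
finger_force: 0.0
```

>>> play_rows(
  targets=[
    {"tx":0.46,"ty":0.905,"tz":0,"ax":0,"ay":0,"az":0,"gripper":0},
    {"tx":0.46,"ty":0.905,"tz":0,"ax":0,"ay":0,"az":0,"gripper":0},
    {"tx":0,"ty":0,"tz":0,"ax":0,"ay":0,"az":0,"gripper":0},
  ],
)

```text
time_s: 20.05
ee_pos: [0.5575, 0.4275, 0.2113]
tool_rot: [[-0.438, -0.899, -0.005], [-0.899, 0.438, -0.002], [0.004, 0.004, -1.0]]
force: [-0.2, 0.6, -0.3]
grip_width: 0.003
finger_force: 0.0
```

>>> play_rows(
  targets=[
    {"tx":0,"ty":0,"tz":-0.65,"ax":0,"ay":0,"az":0,"gripper":0},
    {"tx":0,"ty":0,"tz":-0.65,"ax":0,"ay":0,"az":0,"gripper":0},
    {"tx":0,"ty":0,"tz":-0.65,"ax":0,"ay":0,"az":0,"gripper":0},
    {"tx":0,"ty":0,"tz":-0.65,"ax":0,"ay":0,"az":0,"gripper":0},
    {"tx":0,"ty":0,"tz":0,"ax":0,"ay":0,"az":0,"gripper":0},
  ],
)

```text
time_s: 20.55
ee_pos: [0.5547, 0.4228, 0.1337]
tool_rot: [[-0.441, -0.898, -0.008], [-0.898, 0.441, -0.005], [0.008, 0.005, -1.0]]
force: [-0.0, -0.4, -0.9]
grip_width: -0.002
finger_force: 0.0
```

```bash
python3 - <<'E'
from m import *
s=bot.sense();d=np.array(s["ee_pos"][:2])-[.4685,.243];print(d@[.438,.899],d@[-.899,.438],s["ee_pos"],s["force"])
S=bot.capture("scene"); f=S["frame"][250:400,190:340]
cv2.imwrite("pics/s4.png",cv2.cvtColor(cv2.resize(f,(600,600),interpolation=cv2.INTER_CUBIC),cv2.COLOR_RGB2BGR))
E
```

```text
0.19943668552366803 0.0012279443061329995 [0.55474547 0.42282333 0.13374671] [-0.01923935 -0.43331504 -0.87789999]
```

View pics/s4.png

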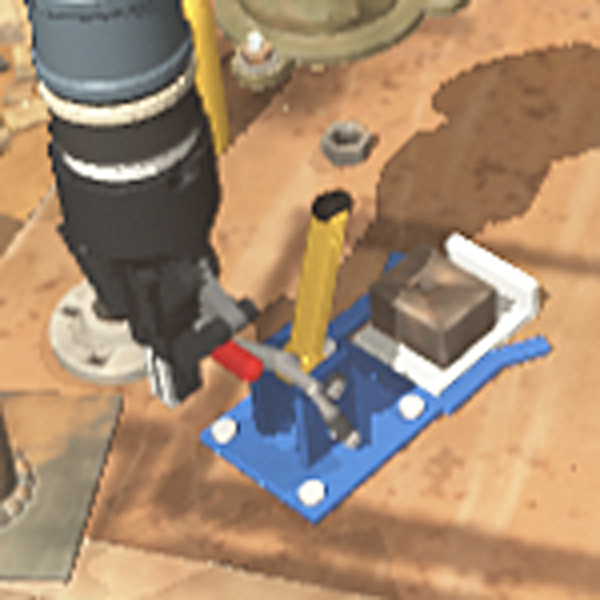

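The finger is on the far side of the bar: the tip is at crop (170,385) and the bar at (235,360). The block stays seated and the arm is open. I'll pull the bar forward along its arc.

>>> play_rows(
  targets=[
    {"tx":-0.06,"ty":-0.12,"tz":0,"ax":0,"ay":0,"az":0,"gripper":0},
    {"tx":-0.06,"ty":-0.12,"tz":0,"ax":0,"ay":0,"az":0,"gripper":0},
    {"tx":-0.06,"ty":-0.126,"tz":0.11,"ax":0,"ay":0,"az":0,"gripper":0},
    {"tx":-0.06,"ty":-0.126,"tz":0.11,"ax":0,"ay":0,"az":0,"gripper":0},
    {"tx":-0.067,"ty":-0.138,"tz":0.1,"ax":0,"ay":0,"az":0,"gripper":0},
  ],
)

```text
time_s: 21.1
ee_pos: [0.5496, 0.4085, 0.1503]
tool_rot: [[-0.44, -0.898, 0.004], [-0.898, 0.44, 0.007], [-0.008, -0.001, -1.0]]
force: [3.7, 6.0, -1.0]
grip_width: 0.002
finger_force: 3.2
```

>>> play_rows(
  targets=[
    {"tx":-0.069,"ty":-0.141,"tz":0.093,"ax":0,"ay":0,"az":0,"gripper":0},
    {"tx":-0.073,"ty":-0.15,"tz":0.077,"ax":0,"ay":0,"az":0,"gripper":0},
    {"tx":-0.073,"ty":-0.15,"tz":0.073,"ax":0,"ay":0,"az":0,"gripper":0},
    {"tx":-0.076,"ty":-0.156,"tz":0.057,"ax":0,"ay":0,"az":0,"gripper":0},
    {"tx":-0.076,"ty":-0.156,"tz":0.053,"ax":0,"ay":0,"az":0,"gripper":0},
  ],
)

```text
time_s: 21.6
ee_pos: [0.5397, 0.3878, 0.1644]
tool_rot: [[-0.439, -0.898, 0.009], [-0.898, 0.439, 0.012], [-0.014, -0.003, -1.0]]
force: [2.4, 8.9, 6.4]
grip_width: 0.0
finger_force: 5.1
```

>>> play_rows(
  targets=[
    {"tx":0.08,"ty":0.165,"tz":0,"ax":0,"ay":0,"az":0,"gripper":0},
    {"tx":0.03,"ty":0.06,"tz":-0.3,"ax":0,"ay":0,"az":0,"gripper":0},
  ],
)

```text
time_s: 21.8
ee_pos: [0.5437, 0.3938, 0.156]
tool_rot: [[-0.44, -0.898, 0.01], [-0.898, 0.44, 0.009], [-0.013, -0.005, -1.0]]
force: [2.3, 4.7, 4.9]
grip_width: 0.002
finger_force: 2.7
```

>>> play_rows(
  targets=[
    {"tx":0,"ty":0,"tz":-0.17,"ax":0,"ay":0,"az":0,"gripper":0},
    {"tx":-0.073,"ty":-0.15,"tz":0.05,"ax":0,"ay":0,"az":0,"gripper":0},
    {"tx":-0.073,"ty":-0.15,"tz":0.05,"ax":0,"ay":0,"az":0,"gripper":0},
    {"tx":-0.076,"ty":-0.156,"tz":0.05,"ax":0,"ay":0,"az":0,"gripper":0},
  ],
)

```text
time_s: 22.2
ee_pos: [0.5361, 0.3793, 0.1527]
tool_rot: [[-0.44, -0.898, 0.007], [-0.898, 0.44, 0.007], [-0.009, -0.003, -1.0]]
force: [1.5, 6.0, 4.3]
grip_width: 0.001
finger_force: 2.9
```

>>> play_rows(
  targets=[
    {"tx":-0.079,"ty":-0.162,"tz":0.037,"ax":0,"ay":0,"az":0,"gripper":0},
    {"tx":-0.079,"ty":-0.162,"tz":0.03,"ax":0,"ay":0,"az":0,"gripper":0},
    {"tx":-0.08,"ty":-0.165,"tz":0.017,"ax":0,"ay":0,"az":0,"gripper":0},
    {"tx":-0.08,"ty":-0.165,"tz":0.007,"ax":0,"ay":0,"az":0,"gripper":0},
    {"tx":-0.08,"ty":-0.165,"tz":0,"ax":0,"ay":0,"az":0,"gripper":0},
  ],
)

```text
time_s: 22.7
ee_pos: [0.5212, 0.3509, 0.1514]
tool_rot: [[-0.441, -0.898, -0.002], [-0.898, 0.441, -0.002], [0.003, 0.001, -1.0]]
force: [0.3, 0.3, 1.0]
grip_width: 0.001
finger_force: 0.7
```

>>> play_rows(
  targets=[
    {"tx":-0.08,"ty":-0.165,"tz":-0.01,"ax":0,"ay":0,"az":0,"gripper":0},
    {"tx":-0.08,"ty":-0.165,"tz":-0.02,"ax":0,"ay":0,"az":0,"gripper":0},
  ],
)

```text
time_s: 22.9
ee_pos: [0.5161, 0.3409, 0.1503]
tool_rot: [[-0.441, -0.898, -0.002], [-0.898, 0.441, -0.002], [0.003, 0.001, -1.0]]
force: [-0.8, 0.1, 0.6]
grip_width: 0.002
finger_force: 0.0
```

>>> play_rows(
  targets=[
    {"tx":0,"ty":0,"tz":0.8,"ax":0,"ay":0,"az":0,"gripper":0},
    {"tx":0,"ty":0,"tz":0.8,"ax":0,"ay":0,"az":0,"gripper":0},
    {"tx":0,"ty":0,"tz":0.8,"ax":0,"ay":0,"az":0,"gripper":0},
    {"tx":0,"ty":0,"tz":0.8,"ax":0,"ay":0,"az":0,"gripper":0},
    {"tx":0,"ty":0,"tz":0.6,"ax":0,"ay":0,"az":0,"gripper":0},
  ],
)

```text
time_s: 23.4
ee_pos: [0.5167, 0.3414, 0.2664]
tool_rot: [[-0.441, -0.898, -0.001], [-0.898, 0.441, -0.001], [0.001, 0.0, -1.0]]
force: [1.7, -0.5, 0.5]
grip_width: -0.002
finger_force: 0.0
```

>>> play_rows(
  targets=[
    {"tx":-1,"ty":-0.5,"tz":0,"ax":0,"ay":0,"az":0,"gripper":0},
    {"tx":-1,"ty":-0.5,"tz":0,"ax":0,"ay":0,"az":0,"gripper":0},
    {"tx":-1,"ty":-0.5,"tz":0,"ax":0,"ay":0,"az":0,"gripper":0},
    {"tx":-1,"ty":-0.5,"tz":0,"ax":0,"ay":0,"az":0,"gripper":0},
    {"tx":-1,"ty":-0.5,"tz":0,"ax":0,"ay":0,"az":0,"gripper":0},
  ],
)

```text
time_s: 23.9
ee_pos: [0.3652, 0.2657, 0.2644]
tool_rot: [[-0.441, -0.898, -0.002], [-0.898, 0.441, -0.002], [0.003, 0.001, -1.0]]
force: [0.4, 0.2, 0.8]
grip_width: -0.002
finger_force: 0.0
```

>>> play_rows(
  targets=[
    {"tx":0,"ty":0,"tz":0,"ax":0,"ay":0,"az":0,"gripper":0},
    {"tx":0,"ty":0,"tz":0,"ax":0,"ay":0,"az":0,"gripper":0},
    {"tx":0,"ty":0,"tz":0,"ax":0,"ay":0,"az":0,"gripper":0},
    {"tx":0,"ty":0,"tz":0,"ax":0,"ay":0,"az":0,"gripper":0},
    {"tx":0,"ty":0,"tz":0,"ax":0,"ay":0,"az":0,"gripper":0},
  ],
)

```text
time_s: 24.4
ee_pos: [0.3678, 0.2674, 0.2652]
tool_rot: [[-0.441, -0.898, -0.0], [-0.898, 0.441, -0.0], [0.0, 0.0, -1.0]]
force: [-0.1, 0.2, 0.1]
grip_width: -0.002
finger_force: 0.0
```

>>> play_rows(
  targets=[
    {"tx":0,"ty":0,"tz":0,"ax":0,"ay":0,"az":0,"gripper":0},
    {"tx":0,"ty":0,"tz":0,"ax":0,"ay":0,"az":0,"gripper":0},
    {"tx":0,"ty":0,"tz":0,"ax":0,"ay":0,"az":0,"gripper":0},
    {"tx":0,"ty":0,"tz":0,"ax":0,"ay":0,"az":0,"gripper":0},
    {"tx":0,"ty":0,"tz":0,"ax":0,"ay":0,"az":0,"gripper":0},
  ],
)

```text
time_s: 24.9
ee_pos: [0.3672, 0.2672, 0.2654]
tool_rot: [[-0.44, -0.898, 0.0], [-0.898, 0.44, 0.0], [-0.0, -0.0, -1.0]]
force: [0.2, -0.0, -0.1]
grip_width: 0.002
finger_force: 0.0
```

```bash
python3 - <<'E'
from m import *
s=bot.sense();print(s["ee_pos"],s["force"])
S=bot.capture("scene"); f=S["frame"][250:400,190:340]
cv2.imwrite("pics/s5.png",cv2.cvtColor(cv2.resize(f,(600,600),interpolation=cv2.INTER_CUBIC),cv2.COLOR_RGB2BGR))
E
```

```text
[0.36718674 0.26717061 0.26544127] [ 0.1548708  -0.04728916 -0.10186038]
```

View pics/s5.png

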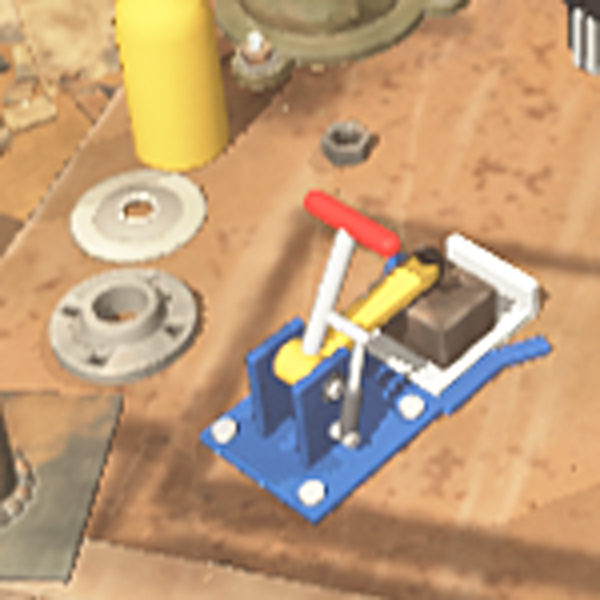

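>>> play_rows(
  targets=[
    {"tx":0,"ty":0,"tz":0,"ax":0,"ay":0,"az":0,"gripper":0},
    {"tx":0,"ty":0,"tz":0,"ax":0,"ay":0,"az":0,"gripper":0},
    {"tx":0,"ty":0,"tz":0,"ax":0,"ay":0,"az":0,"gripper":0},
    {"tx":0,"ty":0,"tz":0,"ax":0,"ay":0,"az":0,"gripper":0},
    {"tx":0,"ty":0,"tz":0,"ax":0,"ay":0,"az":0,"gripper":0},
  ],
)

```text
time_s: 25.45
ee_pos: [0.3672, 0.2672, 0.2654]
tool_rot: [[-0.44, -0.898, 0.0], [-0.898, 0.44, -0.0], [0.0, -0.0, -1.0]]
force: [0.8, -1.1, -0.3]
grip_width: -0.003
finger_force: 0.0
```

>>> play_rows(
  targets=[
    {"tx":0,"ty":0,"tz":0,"ax":0,"ay":0,"az":0,"gripper":0},
    {"tx":0,"ty":0,"tz":0,"ax":0,"ay":0,"az":0,"gripper":0},
    {"tx":0,"ty":0,"tz":0,"ax":0,"ay":0,"az":0,"gripper":0},
    {"tx":0,"ty":0,"tz":0,"ax":0,"ay":0,"az":0,"gripper":0},
    {"tx":0,"ty":0,"tz":0,"ax":0,"ay":0,"az":0,"gripper":0},
  ],
)

```text
time_s: 25.95
ee_pos: [0.3672, 0.2672, 0.2654]
tool_rot: [[-0.44, -0.898, -0.0], [-0.898, 0.44, -0.0], [0.0, 0.0, -1.0]]
force: [0.6, -0.6, -0.5]
grip_width: -0.0
finger_force: 0.0
```

```bash
python3 - <<'E'
from m import *
for i in range(2):
    S=bot.capture("scene")
    m=col(S,(260,285,305,320),(0,150,90),(6,255,255))|col(S,(260,285,305,320),(172,150,90),(180,255,255))
    k,lab,st,ce=cv2.connectedComponentsWithStats(m);print("bar",ce[1+np.argmax(st[1:,4])],"(was 282.5,305.5 at joint 0)")
p=(.4685,.243,np.radians(64)); z=None
for th in(0,.1,.2,.3,.4,1.45):
    a=np.radians(48.2)+th; q=proj(S,F(p,np.array([.113-.09*np.cos(a),0,.058+.09*np.sin(a)])))
    z=q if z is None else z; print(th,(q-z+[282.5,305.5]).round(1))
for n in("bottle","can"):
    bot.capture("top")
    for o in bot.outline_of("top",n)[:1]: print(n,np.round(o["rect"]))
E
```

```text
bar [277.59493671 305.34177215] (was 282.5,305.5 at joint 0)
bar [277.68987342 305.44303797] (was 282.5,305.5 at joint 0)
0 [282.5 305.5]
0.1 [280.2 305.3]
0.2 [277.7 305.4]
0.3 [275.  305.9]
0.4 [272.2 306.8]
1.45 [242.9 335.2]
bottle [276. 150. 300. 175.]
can [439. 184. 466. 210.]
```

The joint reads about 0.20 and is steady, the arm bears on the block, and the robot is clear. The bottle and can are where they were. I'm handing the job in.

```bash
python3 -c "
from cell import bot
print(bot.sign_off())"
```

```text
the job is handed in; nothing more can be done
None
```

I handed the job in at about 26 s, with the plate home against the stop, the block flat on it and the sprung arm down on the block at about 0.20 rad; `sign_off()` returned no verdict, so I don't know the judge's result.

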